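# Shut the carousel keeper, then turn the tall jar to the front and hold it

## Robot

A 7-joint arm with a two-finger parallel gripper is mounted at the origin on the work surface. World frame = base frame: x ahead of the robot, y to its left, z up, the work surface at z = 0. Lengths are in m, angles in rad, forces in N, time in s.
With the tool pointing down it reaches from about 0.425 to 0.925 m from the base axis. Payload 6.8 kg.
Tool frame: the origin (TCP) lies between the finger pads; the fingertips stand 22 mm ahead of it and the grasp point (between the pads) lies 3 mm ahead of it; z points along the fingers, y is the line along which they close (so a half turn about z gives the same grasp; the last joint's range is limited). The gripper opens to 85 mm and grips with 20 to 120 N. Pads are 22 mm wide; open, the fingers measure 114 mm over their backs; the gripper's body (76 mm by 85 mm) begins 54 mm behind the grasp point. The pads swing forward as they close: fully open they stand 13 mm farther back than shut.
Start: joints at [1.046, 0.477, 0.022, 1.555, -0.011, 1.109, -0.083], TCP at [0.273, -0.617, 0.253] pointing down, gripper open.
Joint ranges: [-2.96, 2.96], [-0.34, 2.1], [-1.41, 1.46], [0.24, 2.44], [-1.37, 4.51], [0.17, 1.92], [-2.96, 2.96]. Speed limits (rad/s): [2.39, 2.39, 3.14, 3.14, 3.14, 3.14, 3.14].

## Interface

Orientations are given as a unit quaternion [w, x, y, z].
In Python, from station import bot gives the robot as it stands.
- The arm moves only by the tool servo_tool, never from a script. Its argument "motion" is a list that holds one entry, the list of rows, each a list of 5 numbers: the opening, from 0 (shut) to 1 (fully open), then the shift along the world's x, y, z each as a share of 0.04 m, from -1 to 1, then the turn about the world's z as a share of 0.12 rad, from -1 to 1. A call has 1 to 20 rows; each row shifts and turns the commanded pose from where the row before left it; what a row does not reach is not made up. A row lasts 1/10 s, in which the tool goes at most 50 mm and 8.59 degrees, less where a joint would pass 70% of its speed; a pose out of reach is approached as far as the arm can. A call with a number of a shift or a turn outside -1 to 1 is refused whole. A call with a gripper value outside its range is refused whole. The fingers move at their own pace and stop on an object; "newtons" is the grip in N (left out, the last holds). Time passes only in rows, so rows that do not move let the fingers close. It gives the time, the measured TCP pose, the force, the opening and the grip force at its end, in the units of the state.
- bot.get_obs(): the state, without advancing time (a new reading comes with each control period).
- bot.read_camera(name): name is "scene" or "top" or "wrist"; returns (picture, depth): 400x640x3 uint8, red, green, blue; 400x640 float32, m along the optical axis (not along the pixel's ray), 0 where there is no reading.
- bot.get_calibration(name): a dict with "fovy" (degrees; the focal length in pixels is half the picture's height over the tangent of half this angle, whatever the lens; pixels are square), "cx", "cy" (the principal point, pixels), "view" (4x4, takes a point from world to camera coordinates). Camera axes: x right, y down, z forward; pixel columns grow to the right and rows downward; lengths in m; the calibration is good to about 2 mm. A picture is of the moment at which its call begins: read the wrist's pose just before it. get_calibration takes no time and is no camera call; for the wrist camera it gives the pose at the moment of the call.
- bot.hand_in(): hands the job in; it is judged then, once.
The state is a dict: "t": time; "q": joint angles; "joint_vel": joint speeds; "joint_torque": joint torques, N m; "eef_pos": TCP position; "tool_rot": TCP orientation; "contact_force": force on the tool from outside, world axes, zero at the start; "torque": the same for the moment, N m; "gripper_width": opening from 0.0 (shut) to 1.0 (fully open); "grasp_force": force on a finger pad.
Only numpy, scipy, OpenCV 4.12 (cv2) and the standard library are available. Lean on these libraries where they do the work, as an engineer would, in place of code of your own. Each camera call takes 0.05 s, during which the arm holds its last target. There are 200 camera calls.

## Task

Press the raised keeper bar of the spice carousel down until it snaps shut in its catch; then turn the carousel until the tall jar (the one with a ball on its lid) stands at the front, squarely behind the small dark pointer pin in the middle of the stand's front edge. Do not turn the carousel before the bar is shut, and finish with the gripper holding the carousel firmly, best by the bar handle on top of its column: do not let go, and keep it still with the tall jar at the front and the keeper shut. Leave everything else on the counter where it is.

Things in the scene. Friction and masses are not known exactly. Their poses are not given: they have to be found in the camera images.
- stand: Oak board of the spice carousel, fixed, 345 x 330 x 18 mm. Origin on the counter under the turning axis. -x is its front (towards the robot, +-0.3 rad); the board reaches 185 mm to the front, 160 mm to the back. Hinge post at x -148, y +150 mm, 96 mm high; latch fork for the keeper bar at x -165, y -150 mm, 98 mm high (two steel plates and a back plate, gap 22 mm).
- turntable: Light wood disc, 260 mm across, with six white jars (45 mm across, 100 mm from the axis, 60 degrees apart; five short, tops at 110 mm) and a steel column 22 mm thick with a bar handle. Origin on the turning axis, 26 mm above the counter, z up; -x points to the tall jar: that jar is at the front when the x axis is parallel to the stand's. Turns both ways without stops; friction 0.06 N m.
- pointer (a point): Top of the front pointer: a dark steel pin, 10 mm thick, its top 50 mm above the counter, standing 188 mm in front of the turning axis on a dark strip (60 x 12 mm) in the middle of the stand's front edge, just in front of the middle of the shut keeper bar. It marks the front.
- tall_jar (a point): Centre of the wooden lid's top of the tall jar, 153 mm above the counter, 100 mm from the turning axis; an 18 mm wooden ball sits on it (top 168 mm above the counter). This is the jar to bring to the front.
- handle (a point): Centre of the steel bar handle, on the turning axis, 185 mm above the counter. The bar is 75 mm long (along the turntable's x axis, so it points at the tall jar), 16 mm wide and 30 mm high (170 to 200 mm above the counter); pinch it across its width from above. Turning it turns the carousel.
- keeper (a joint): Keeper bar angle in rad: 0 = shut (level, against a stop), grows as the bar lifts, up to 1.2; starts raised. Stiff hinge (0.27 N m): the bar stays where it is left. In the last 0.03 rad its tip snaps under a sprung ball, which takes about 4 to 6 N pressed down 200 mm from the hinge (15 N is safe). Shut means below 0.02.
- keeper_hinge (a point): Hinge of the keeper bar, on the bar's centre line, 80 mm above the counter, at stand x -165, y +150 mm. The hinge line is the stand's x axis: the bar swings in the upright plane across the stand's front and, shut, lies level along the stand's -y.
- keeper_tip (a point): Free end of the keeper bar, on its centre line, 285 mm from the hinge. The bar is a straight steel rod, 12 mm thick. When shut the tip lies in the latch fork, at stand y = -135 mm.
- can_a: Tin can, 74 mm across, 105 mm tall, loose, beside the carousel stand. Bystander; origin at the centre of its underside.
- can_b: Low tin can, 84 mm across, 60 mm tall, loose, on the other side of the stand. Bystander; origin at the centre of its underside.
- spare_lid: Spare wooden jar lid, a disc 60 mm across and 12 mm thick, lying in front of the stand. Bystander; origin at the centre of its underside.
- mug: White mug, 80 mm across, 90 mm tall. Bystander; origin at the centre of its underside.
- oil: Green glass oil bottle, 64 mm across, 210 mm tall. Bystander; origin at the centre of its underside.
- canister: White canister with steel lid, 100 mm across, 150 mm tall. Bystander; origin at the centre of its underside.
- scoop: Steel spoon lying flat on the counter. Bystander; origin at about its middle.

How it is judged:
On the way, in this order (a step that is already met when the one before it is completed fails the run):
1. the keeper bar is shut in its catch (value of joint keeper below 0.02 rad), for 0.2 s.
2. with the keeper shut, the tall jar stands at the front and the gripper holds the carousel still (value of joint keeper below 0.02 rad and y of tall_jar in the frame of stand between -0.015 and 0.015 m and x of tall_jar in the frame of stand below -0.05 m and contact force between the fingers and turntable above 3 N and angular speed of turntable below 0.1 rad/s), for 0.3 s.
At the end, for the whole second after the job is handed in: Keeper bar within 0.02 rad of shut; tall jar's centre on the front side and within 15 mm sideways of the stand's front-to-back centre line (through the pointer); the fingers hold the turntable (any part of it) with more than 3 N; the turntable turns slower than 0.1 rad/s (all of step 2); the arm keeps its last pose, push and grip.
It fails at once if the carousel is turned (tall jar moved more than 30 mm) while the keeper bar is not shut (value of joint keeper above 0.04 rad and distance of tall_jar from where it was at the start of the episode above 0.03 m).
It fails at once if a bystander is moved by more than 40 mm (distance of any of can_a, can_b, spare_lid, mug, oil, canister, scoop from where it was at the start of the episode above 0.04 m).
It also fails if it takes over 54 s, if anything falls off the work surface, if the arm or the gripper's body presses on something with over 40 N, if the wrist force passes 120 N, or if a joint passes its speed limit or range.

## Working session

There is one attempt and no reset: what is moved stays moved. The work goes in short steps, Python scripts to look and compute and a tool call to move; the robot and the scene stay as the last step left them, time stands still between calls to the robot, and variables do not carry over. Pictures are saved under pics/ and viewed, at most 10 in all, crops included, and the job is handed in when it is done.

Besides the shell and the picture viewer there is one more tool, called after "Request:" by a JSON object that holds its "op" and its "data", one argument or row to a line. servo_tool: Moves the arm, as the interface text tells. Shift numbers are shares of 0.04 m and turn numbers shares of 0.12 rad, none past 1 either way. Its arguments: {"type":"object","properties":{"motion":{"type":"array"},"newtons":{"type":"number"}},"required":["motion"]}

```bash
mkdir -p pics
cat > h.py <<'E'
import numpy as np,cv2
from station import bot
def snap(n,tag):
    p,d=bot.read_camera(n);c=bot.get_calibration(n)
    cv2.imwrite(f'pics/{tag}.png',p[:,:,::-1]);np.savez(f'pics/{tag}.npz',p=p,d=d,V=c['view'],f=200/np.tan(np.radians(c['fovy'])/2),cx=c['cx'],cy=c['cy'])
def pt(tag,u,v,z=None):
    a=np.load(f'pics/{tag}.npz');V=np.linalg.inv(a['V']);r=np.array([(u-a['cx'])/a['f'],(v-a['cy'])/a['f'],1])
    if z is None: s=float(a['d'][int(round(v)),int(round(u))])
    else: s=(z-V[2,3])/(V[:3,:3]@r)[2]
    return V[:3,:3]@r*s+V[:3,3]
E
python3 -c "
from h import *
snap('top','top');snap('scene','sc')
a=cv2.imread('pics/top.png');b=cv2.imread('pics/sc.png')
print(bot.get_obs())"
```

```text
{'t': 0.1, 'q': array([ 1.04588123,  0.47772164,  0.02233423,  1.55633954, -0.01149233,
        1.10932693, -0.08312477]), 'joint_vel': array([-0.00081739, -0.0019724 ,  0.00121656, -0.00149707,  0.00192731,
       -0.0016437 , -0.00134531]), 'joint_torque': array([ 4.26997896e-03, -5.97760034e+01,  1.61333151e+00, -2.81952614e+01,
        1.28334883e-02,  4.99597445e-03, -3.17262368e-05]), 'eef_pos': array([ 0.27306614, -0.61675289,  0.25242545]), 'tool_rot': array([-8.00486455e-04,  9.78360646e-01,  2.06905175e-01, -2.32914056e-04]), 'contact_force': array([-0.23577788,  0.19912116,  0.41579306]), 'torque': array([0.04381365, 0.03777937, 0.03969668]), 'grasp_force': 0.0, 'gripper_width': 1.0013437672255896}
```

View pics/top.png

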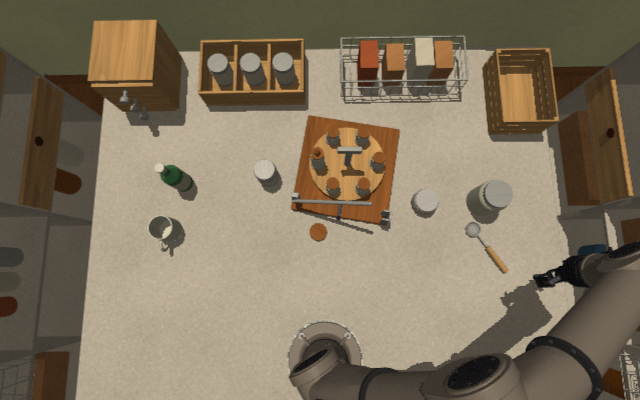

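View pics/sc.png

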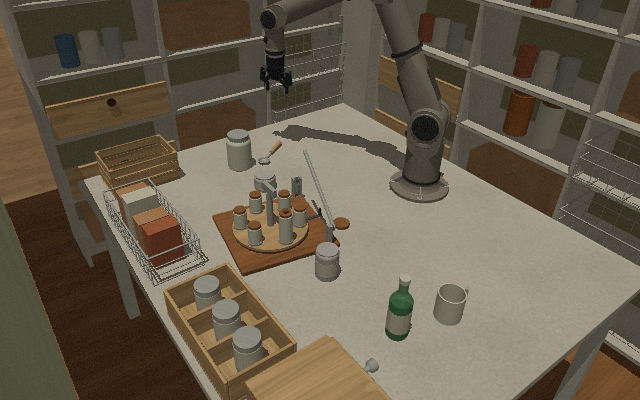

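The top view shows the stand around (347,170), the tall jar at its left (318,155), the handle at (350,149), and the keeper running from (296,202) to about (371,203). I'll enlarge this area.

```bash
python3 -c "
from h import *
a=cv2.imread('pics/top.png')[110:230,280:410];b=cv2.imread('pics/sc.png')[140:280,200:360]
cv2.imwrite('pics/tc.png',cv2.resize(a,None,fx=5,fy=5,interpolation=2)[:600]);cv2.imwrite('pics/scc.png',cv2.resize(b,None,fx=4,fy=4,interpolation=2))
for u,v in [(350,149),(371,203),(330,202),(318,155),(296,200),(386,214)]: print(u,v,pt('top',u,v))
for u,v in [(307,153),(315,180),(325,215),(332,232),(286,211)]: print(u,v,pt('sc',u,v))
for u,v in [(307,117),(399,129),(292,210),(384,222)]: print(u,v,pt('top',u,v,.018))"
```

```text
350 149 [ 0.63829745 -0.08635643  0.19846158]
371 203 [ 0.46381382 -0.13774612  0.25052913]
330 202 [ 0.48212574 -0.02400952  0.17008791]
318 155 [0.63623416 0.01113067 0.14786326]
296 200 [0.50433528 0.08486286 0.08824996]
386 214 [ 0.46138728 -0.21097037  0.04116665]
307 153 [ 0.4635932  -0.11993421  0.24536266]
315 180 [ 0.48547836 -0.04191283  0.18529371]
325 215 [ 0.42580563 -0.05677793  0.00382288]
332 232 [0.5200365  0.10267272 0.07321048]
286 211 [0.64441091 0.02217554 0.16188951]
307 117 [0.81589716 0.05130922 0.018     ]
399 129 [ 0.76594277 -0.27257414  0.018     ]
292 210 [0.48257597 0.10393406 0.018     ]
384 222 [ 0.43748493 -0.20673637  0.018     ]
```

View pics/tc.png

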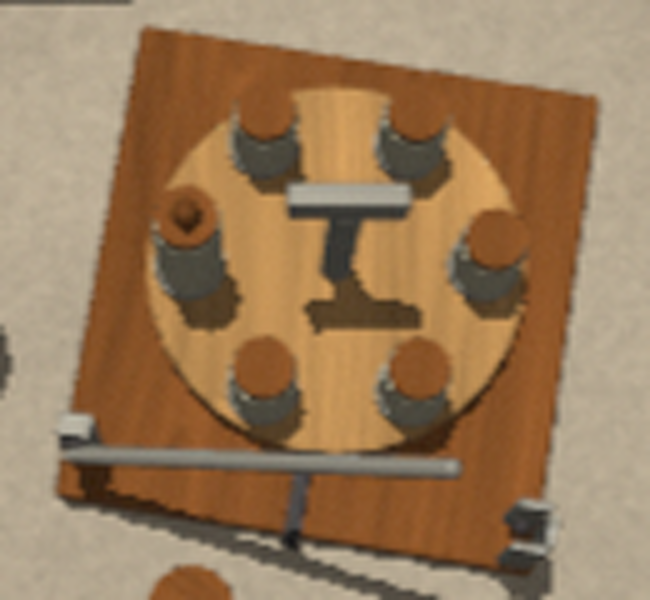

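View pics/scc.png

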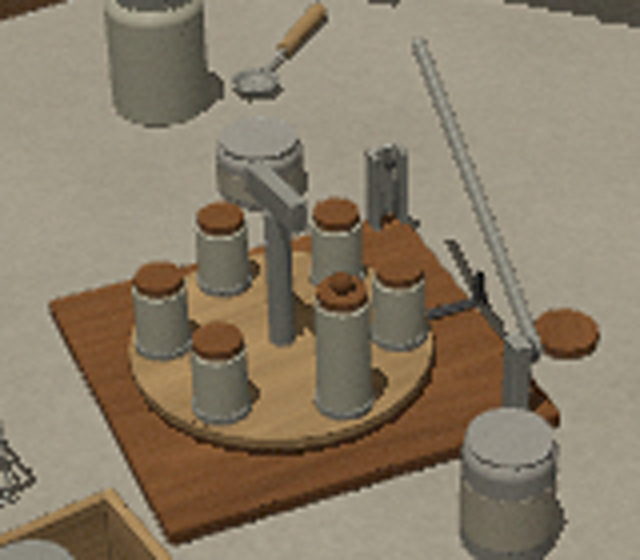

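```bash
python3 -c "
from h import *
C=[pt('top',280+u/5,110+v/5,.018) for u,v in [(145,28),(597,98),(58,495),(548,572)]]
for c in C: print(c)
L=[(.16,.165),(.16,-.165),(-.185,.165),(-.185,-.165)]
L=np.array(L)
z=np.array([c[0]+1j*c[1] for c in C]);l=L[:,0]+1j*L[:,1]
k=np.sum((z-z.mean())*np.conj(l-l.mean()));yaw=np.angle(k);o=z.mean()-np.exp(1j*yaw)*l.mean()
print('yaw',yaw,'o',o,'res',abs(z-o-np.exp(1j*yaw)*l))
hd=pt('top',349.8,148.4,.2);b=pt('top',317.4,152.3,.165);e=[pt('top',280+u/5,148.4,.2) for u in(288,411)]
print('handle',hd,'ball',b,e)
print('pointer',pt('top',280+291/5,110+538/5,.05))
h=hd[0]+1j*hd[1]
for n,p in dict(hinge=-.165+.15j,press=-.165-.05j,tip=-.165-.135j,pointer=-.188).items(): print(n,o+np.exp(1j*yaw)*p, h+np.exp(1j*yaw)*p)
print('jar angle rel axis',np.angle(h-(b[0]+1j*b[1])), np.angle(o-(b[0]+1j*b[1])))
print('lid',pt('top',318,232,.012),'tip',pt('top',280+455/5,110+467/5))
R=cv2.Rodrigues
from scipy.spatial.transform import Rotation as Q
q=bot.get_obs()['tool_rot'];print(Q.from_quat(q[[1,2,3,0]]).as_matrix())"
```

```text
[0.82103737 0.04417295 0.018     ]
[ 0.76370323 -0.27387525  0.018     ]
[0.48603503 0.10530358 0.018     ]
[ 0.42911367 -0.22524121  0.018     ]
yaw -0.16820560384023855 o (0.6372959079435235-0.08950265378507526j) res [0.00274196 0.00629523 0.00369298 0.00443402]
handle [ 0.63969704 -0.08569858  0.2       ] ball [0.63978695 0.01257875 0.165     ] [array([ 0.64026003, -0.04903081,  0.2       ]), array([ 0.63912527, -0.12293879,  0.2       ])]
pointer [ 0.45025854 -0.0516058   0.05      ]
hinge (0.499736624731849+0.08600359568282918j) (0.502137761268534+0.08980766527835334j)
press (0.4662539151071007-0.11117375635382026j) (0.46865505164378574-0.10736968675829611j)
tip (0.45202376351658263-0.1949741309693963j) (0.4544249000532677-0.19117006137387216j)
pointer (0.45194919702907305-0.058028906737811844j) (0.4543503335657581-0.054224837142287693j)
jar angle rel axis -1.5717111215033943 -1.5951939728236542
lid [0.40712991 0.01635554 0.012     ] tip [ 0.46271261 -0.137731    0.25033076]
[[ 9.14380388e-01  4.04855389e-01 -7.86997472e-04]
 [ 4.04856135e-01 -9.14379215e-01  1.46994664e-03]
 [-1.24498311e-04 -1.66271114e-03 -9.99998610e-01]]
```

The crop puts the keeper tip at (455,467), the latch fork at (528,530), the pointer at (291,538) and the handle at (349,192). From these, the carousel axis is about (0.639, -0.086) with stand yaw about -0.175. I'll close the fingers and move over the bar, 200 mm from its hinge.

Request:
{"op": "servo_tool", "data": {
  "motion": [
    [[0,0.37,0.98,0.44,0.63],[0,0.37,0.98,0.44,0.63],[0,0.37,0.98,0.44,0.63],[0,0.37,0.98,0.44,0.63],[0,0.37,0.98,0.44,0.63],[0,0.37,0.98,0,0.63],[0,0.37,0.98,0,0.63],[0,0.37,0.98,0,0.63],[0,0.37,0.98,0,0.63],[0,0.37,0.98,0,0.63],[0,0.37,0.98,0,0.63],[0,0.37,0.98,0,0.63],[0,0.37,0.98,0,0.63],[0,0,0,0,0],[0,0,0,0,0],[0,0,0,0,0]]
  ],
  "newtons": 40
}}

```text
t: 1.7
eef_pos: [0.4651, -0.1089, 0.341]
tool_rot: [-0.0, 0.766, 0.643, -0.0]
contact_force: [-0.3, 0.1, -0.9]
gripper_width: 0.001
grasp_force: 0.0
```

Request:
{"op": "servo_tool", "data": {
  "motion": [
    [[0,0.06,0,-0.6,0],[0,0,0,-0.6,0],[0,0,0,-0.6,0],[0,0,0,-0.4,0],[0,0,0,-0.4,0],[0,0,0,-0.4,0],[0,0,0,-0.4,0],[0,0,0,-0.4,0],[0,0,0,-0.4,0],[0,0,0,-0.4,0],[0,0,0,-0.4,0],[0,0,0,-0.2,0],[0,0,0,0,0],[0,0,0,0,0]]
  ]
}}

```text
t: 3.1
eef_pos: [0.4682, -0.1082, 0.1336]
tool_rot: [0.0, 0.765, 0.644, 0.0]
contact_force: [0.3, -0.0, -0.6]
gripper_width: 0.002
grasp_force: 0.0
```

```bash
python3 -c "
from h import *
snap('scene','s2');b=cv2.imread('pics/s2.png')[100:280,200:400]
cv2.imwrite('pics/s2c.png',cv2.resize(b,None,fx=3.3,fy=3.3,interpolation=2))"
```

```text
(no output)
```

View pics/s2c.png

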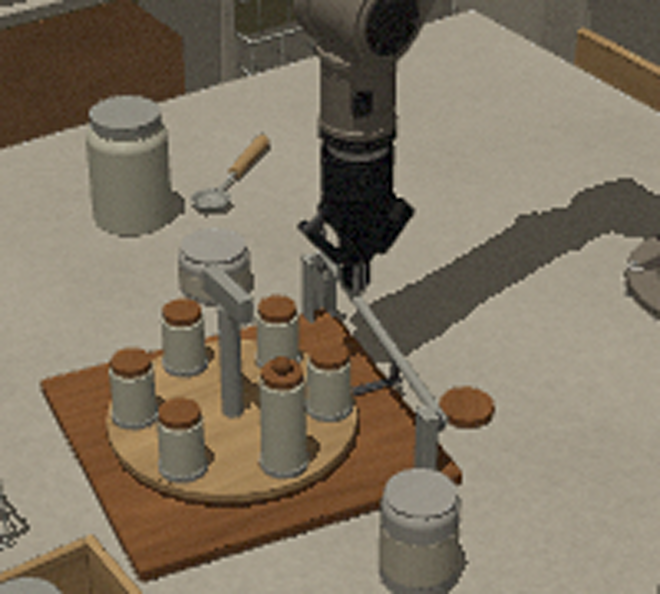

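The bar has come down under the fingertips (crop (350,285)) and heads for the fork at (318,270). I'll press on slowly.

Request:
{"op": "servo_tool", "data": {
  "motion": [
    [[0,0,0,-0.15,0],[0,0,0,-0.15,0],[0,0,0,-0.1,0],[0,0,0,-0.1,0],[0,0,0,-0.05,0],[0,0,0,0,0]]
  ]
}}

```text
t: 3.75
eef_pos: [0.4677, -0.1074, 0.1108]
tool_rot: [-0.0, 0.765, 0.644, -0.0]
contact_force: [-0.3, -0.2, -0.5]
gripper_width: 0.001
grasp_force: 0.0
```

Request:
{"op": "servo_tool", "data": {
  "motion": [
    [[0,0,0,-0.05,0],[0,0,0,-0.05,0],[0,0,0,0,0]]
  ]
}}

```text
t: 4.05
eef_pos: [0.4682, -0.1074, 0.1077]
tool_rot: [0.0, 0.765, 0.644, -0.0]
contact_force: [-2.6, 0.7, 6.8]
gripper_width: 0.002
grasp_force: 3.7
```

Request:
{"op": "servo_tool", "data": {
  "motion": [
    [[0,0,0,-0.03,0],[0,0,0,0,0],[0,0,0,0,0]]
  ]
}}

```text
t: 4.35
eef_pos: [0.4683, -0.1075, 0.1074]
tool_rot: [0.0, 0.765, 0.644, -0.0]
contact_force: [-5.1, 1.3, 17.4]
gripper_width: -0.002
grasp_force: 8.8
```

Request:
{"op": "servo_tool", "data": {
  "motion": [
    [[0,0,0,-0.03,0],[0,0,0,0,0],[0,0,0,0,0]]
  ]
}}

```text
t: 4.65
eef_pos: [0.4685, -0.1075, 0.107]
tool_rot: [0.001, 0.765, 0.644, -0.0]
contact_force: [-7.9, 0.3, 28.3]
gripper_width: 0.004
grasp_force: 14.2
```

The force rises steeply against a hard stop, so the bar is at its stop. I'll lift, move over the handle and open.

Request:
{"op": "servo_tool", "data": {
  "motion": [
    [[0,0,0,0.3,0],[0,0,0,0.7,0],[0,0,0,1,0],[0,0,0,1,0],[0,0,0,1,0],[0,0,0,1,0],[1,0.86,0.11,0,0.29],[1,0.86,0.11,0,0.29],[1,0.86,0.11,0,0.29],[1,0.86,0.11,0,0.29],[1,0.86,0.11,0,0.29],[1,0,0,0,0],[1,0,0,0,0],[1,0,0,0,0]]
  ]
}}

```text
t: 6.05
eef_pos: [0.6391, -0.0859, 0.3048]
tool_rot: [-0.0, 0.706, 0.708, -0.0]
contact_force: [-0.8, 0.1, -0.1]
gripper_width: 0.999
grasp_force: 0.0
```

```bash
python3 -c "
from h import *
snap('scene','s3');snap('wrist','w3');snap('top','t3');b=cv2.imread('pics/s3.png')[100:280,200:400];w=cv2.imread('pics/w3.png')
b=cv2.resize(b,(440,396),interpolation=2);w=cv2.resize(w,(360,225));t=cv2.resize(cv2.imread('pics/t3.png')[110:230,280:410],(360,332))
o=np.zeros((560,800,3),np.uint8);o[:396,:440]=b;o[:225,440:]=w;o[225:557,440:]=t
cv2.imwrite('pics/c3.png',o)"
```

```text
(no output)
```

View pics/c3.png

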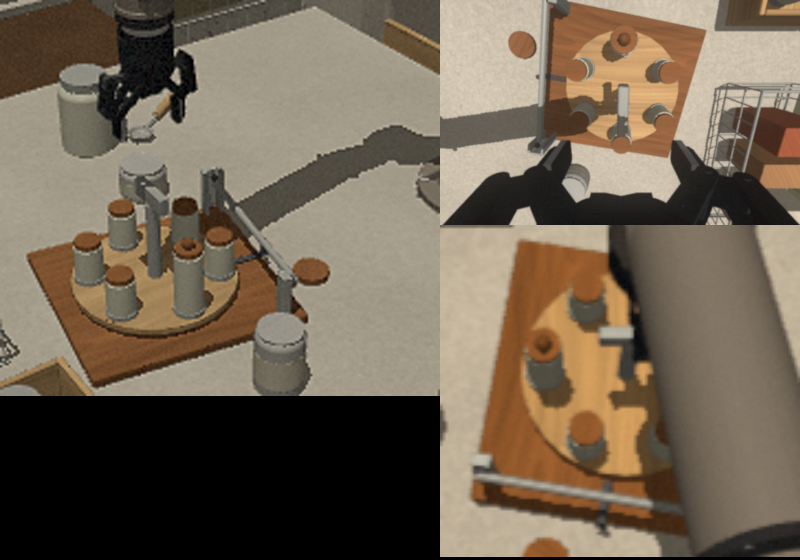

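The bar is level in the fork and the carousel hasn't turned. The handle sits between the fingers (wrist panel (622,110)). I'll view the wrist picture at full size for the precise axis and front direction.

```bash
python3 -c "
from h import *
w=cv2.imread('pics/w3.png')[0:300,150:480];cv2.imwrite('pics/w3c.png',cv2.resize(w,None,fx=2,fy=2,interpolation=2))"
```

```text
(no output)
```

View pics/w3c.png

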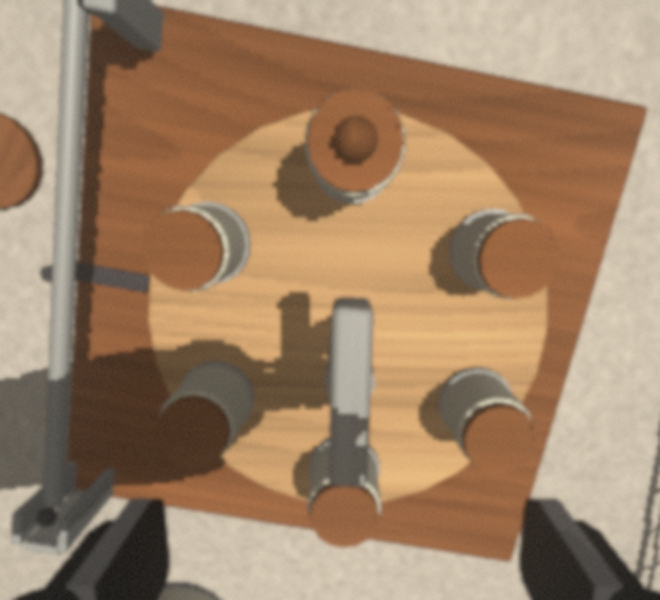

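```bash
python3 -c "
from h import *
P=lambda u,v,z:pt('w3',150+u/2,v/2,z)[:2]
print('handle ends',P(352,303,.2),P(349,488,.2))
print('lid',P(355,142,.153),'ball',P(355,136,.168),'pointer',P(46,273,.05))
print('corners',P(645,107,.018),P(511,560,.018))
print('bar',P(75,20,.086),P(58,440,.086))
d=P(645,107,.018)-P(511,560,.018);print('yaw',np.arctan2(-d[0],d[1]), np.linalg.norm(d))
d=P(75,20,.086)-P(58,440,.086);print('yaw bar',np.arctan2(-d[0],d[1]))
for v,u in((20,75),(100,70),(200,65),(330,59)):print('barz',pt('w3',150+u/2,v/2))
print(pt('s3',200+245*5/11,100+225*5/11),pt('s3',200+285*5/11,100+265*5/11))
"
```

```text
handle ends [ 0.6431748  -0.04506662] [ 0.64238227 -0.12119514]
lid [0.64472137 0.01530818] ball [0.6444406  0.01607516] pointer [ 0.45737455 -0.04978811]
corners [0.82591659 0.04853283] [ 0.76985848 -0.27134099]
bar [0.5069215  0.07748988] [ 0.46786666 -0.14544868]
yaw -0.17348890182262924 0.3247487814965783
yaw bar -0.17342231013664894
barz [0.50681742 0.0775589  0.08573426]
barz [0.49925623 0.04159577 0.08492078]
barz [ 0.49085485 -0.0074165   0.08659474]
barz [ 0.47657221 -0.07858445  0.08365613]
[ 0.48000139 -0.06805912  0.07609681] [0.49655371 0.05839592 0.08239714]
```

Request:
{"op": "servo_tool", "data": {
  "motion": [
    [[1,0.05,0.03,-0.6,0],[1,0,0,-0.6,0],[1,0,0,-0.6,0],[1,0,0,-0.6,0],[1,0,0,-0.5,0],[1,0,0,0,0],[0,0,0,0,0],[0,0,0,0,0],[0,0,0,0,0],[0,0,0,0,0],[0,0,0,0,0],[0,0,0,0,0]]
  ],
  "newtons": 40
}}

```text
t: 7.4
eef_pos: [0.6415, -0.0844, 0.19]
tool_rot: [-0.0, 0.706, 0.708, -0.001]
contact_force: [-4.6, 0.6, 7.3]
gripper_width: 0.227
grasp_force: 38.8
```

Request:
{"op": "servo_tool", "data": {
  "motion": [
    [[0,0,0,0,0.3],[0,0,0,0,0.5],[0,0,0,0,0.6],[0,0,0,0,0.6],[0,0,0,0,0.6],[0,0,0,0,0.6],[0,0,0,0,0.6],[0,0,0,0,0.6],[0,0,0,0,0],[0,0,0,0,0]]
  ]
}}

```text
t: 8.4
eef_pos: [0.6416, -0.0844, 0.19]
tool_rot: [-0.0, 0.497, 0.868, -0.0]
contact_force: [-4.4, -0.0, 6.9]
gripper_width: 0.221
grasp_force: 38.9
```

Request:
{"op": "servo_tool", "data": {
  "motion": [
    [[0,0,0,0,0.6],[0,0,0,0,0.6],[0,0,0,0,0.6],[0,0,0,0,0.6],[0,0,0,0,0.6],[0,0,0,0,0.6],[0,0,0,0,0.6],[0,0,0,0,0.6],[0,0,0,0,0.6],[0,0,0,0,0.6],[0,0,0,0,0.6],[0,0,0,0,0.5],[0,0,0,0,0.12],[0,0,0,0,0],[0,0,0,0,0],[0,0,0,0,0]]
  ]
}}

```text
t: 10.0
eef_pos: [0.6417, -0.0842, 0.19]
tool_rot: [-0.0, 0.087, 0.996, -0.0]
contact_force: [-4.2, 0.8, 6.4]
gripper_width: 0.222
grasp_force: 39.1
```

```bash
python3 -c "
from h import *
q=bot.get_obs()['tool_rot'];print(2*np.arctan2(q[2],q[1]))
snap('scene','s4');snap('wrist','w4');snap('top','t4');b=cv2.imread('pics/s4.png')[140:280,200:360];w=cv2.imread('pics/w4.png')
b=cv2.resize(b,(400,350),interpolation=2);t=cv2.resize(cv2.imread('pics/t4.png')[110:230,280:410],(390,360),interpolation=2)
o=np.zeros((600,800,3),np.uint8);o[:350,:400]=b;o[:360,400:790]=t;o[360:,:384]=cv2.resize(w,(384,240))
cv2.imwrite('pics/c4.png',o)"
```

```text
2.968075686680655
```

View pics/c4.png

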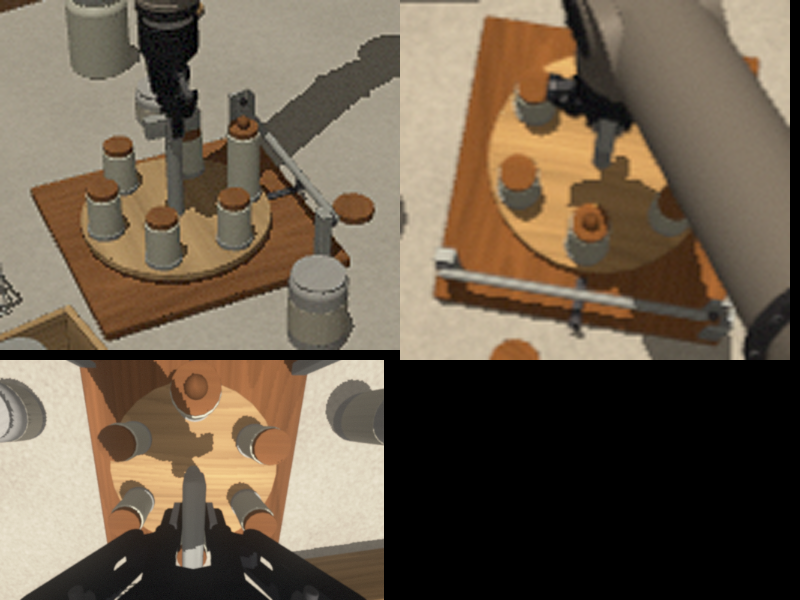

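The tall jar is now at the front (top panel ball at (591,215), wrist panel ball at (196,385)) and the bar is still shut. I'll check the sideways offset.

```bash
python3 -c "
from h import *
y=-.1735;R=np.array([[np.cos(y),np.sin(y)],[-np.sin(y),np.cos(y)]])
for b,c in((pt('t4',280+191/3,110+215/3,.165)[:2],[.6395,-.0857]),(pt('w4',196/.6,25/.6,.165)[:2],[.6425,-.0835])): print(b,R@(b-c), R@(b-[.638,-.088]))
# pointer line from top picture
p=pt('t4',280+176/3,110+325/3,.05)[:2];b=pt('t4',280+191/3,110+215/3,.165)[:2];print('vs pointer',R@(b-p))
"
```

```text
[ 0.54543197 -0.06674283] [-0.09592834  0.00243352] [-0.09484791  0.00495793]
[ 0.54383358 -0.06433595] [-0.1004934   0.00184347] [-0.0968378   0.00705275]
vs pointer [0.09852138 0.00341512]
```

Request:
{"op": "servo_tool", "data": {
  "motion": [
    [[0,0,0,0,0.15],[0,0,0,0,0],[0,0,0,0,0],[0,0,0,0,0],[0,0,0,0,0],[0,0,0,0,0]]
  ]
}}

```text
t: 10.75
eef_pos: [0.6417, -0.0842, 0.19]
tool_rot: [-0.0, 0.078, 0.997, -0.0]
contact_force: [-4.0, 0.0, 6.7]
gripper_width: 0.217
grasp_force: 39.1
```

```bash
python3 -c "
from h import *
print(bot.get_obs()['grasp_force'],bot.hand_in())"
```

```text
the job is handed in; nothing more can be done
39.06748116016388 None
```

The job is handed in after about 11 s: the keeper bar is shut, the tall jar stands within about 3 mm of the front centre line by my camera measurement, and the gripper holds the handle with about 39 N; the hand-in gave no verdict.

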